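Put the nursery tower away in its trays

ROBOT

A 6-joint arm with a two-finger parallel gripper is mounted at the origin on the work surface. World frame = base frame: x ahead of the robot, y to its left, z up, the work surface at z = 0. Lengths are in m, angles in rad, forces in N, time in s.
With the tool pointing down it reaches from about 0.275 to 1 m from the base axis. Payload 8.4 kg.
Tool frame: the origin (TCP) lies on the centre line of the jaws, within the pads' length; the fingertips stand 17 mm ahead of it and the grasp point (between the pads) lies 2 mm behind it (bot.tcp_to_tips is the y of the fingertips in the tool frame, in m); y points along the fingers, z is the direction in which the jaws open and shut, and the axes are right-handed (so a half turn about y gives the same grasp; the last joint's range is limited). The gripper opens to 85 mm and grips with 20 to 120 N. Pads are 22 mm wide; open, the fingers measure 114 mm over their backs; the gripper's body (76 mm by 85 mm) begins 54 mm behind the grasp point. The pads swing forward as they close: fully open they stand 13 mm farther back than shut.
Start: joints at [-1.172, 0.353, 1.633, -0, 1.155, -0.002], TCP at [0.244, -0.575, 0.248] pointing down, gripper open.
Joint ranges: [-2.63, 2.63], [-0.92, 2.1], [0.06, 2.66], [-1.3, 4.44], [0, 2.69], [-3.02, 3.02]. Speed limits (rad/s): [2.22, 2.22, 2.79, 3.14, 3.14, 3.14].

INTERFACE

Orientations are given as a unit quaternion [x, y, z, w].
In Python, from workcell import bot, hand, kinematics, get_obs, vision, hand_in gives the robot as it stands. The module is installed in compiled form; this text tells all that it offers. Calls block until the motion is done:
- bot.reach(position, orientation): joint-space move of the TCP to a pose.
- bot.servo_line(position, ori=None, velocity=0.15): straight line of the TCP; ori=None keeps the orientation; velocity is the mean speed in m/s.
- bot.goto_joints(angles): joint-space move.
- hand.move_gripper(opening, strength=None): finger opening in m; strength is the grip in N (None keeps the last); returns when the fingers have stopped.
- bot.dwell(seconds).
- kinematics.solve_ik(position, orientation): joint angles nearest the present ones, or None.
- get_obs(): the state.
- vision.read_camera(name): name is "scene" or "top" or "wrist"; returns a dict with "frame" (480x640x3 uint8, red, green, blue), "intrinsics" (3x3 intrinsics, pixels), "view" (4x4, takes a point from world to camera coordinates). Camera axes: x right, y down, z forward; pixel columns grow to the right and rows downward; lengths in m; the calibration is good to about 2 mm. A picture is of the moment at which its call begins. There is no depth.
A pose or a line that the arm cannot do raises bot.IKError and nothing moves.
- hand_in(): hands the job in, once; it reports no verdict.
The state is a dict: "time_s": time; "joint_pos": joint angles; "joint_vel": joint speeds; "joint_efforts": joint torques, N m; "position": TCP position; "orientation": TCP orientation; "wrist_force": force on the tool from outside, world axes, zero at the start; "ft_torque": the same for the moment, N m; "gripper_width": finger opening in m.
Only numpy, scipy, OpenCV 4.12 (cv2) and the standard library are available. Lean on these libraries where they do the work, as an engineer would, in place of code of your own. Each camera call takes 0.05 s, during which the arm holds its last target.

TASK

Take the little wooden tower apart from the top down and put each block away, the same way up as it stands in the tower, flat on the floor of the tray made to its outline: the roof block, then the round drum, then the long brick, then the square brick. Set the blocks down rather than dropping them, let none of them fall or tip over, and leave the duck and the spinning top where they are.

Things in the scene. Friction and masses are not known exactly. Their poses are not given: they have to be found in the camera images.
- roof: Top of the tower: faded red wooden roof block, a triangular prism 45 mm high; base 70 mm along its x, 36 mm along its y; the ridge runs along y at the top, and the two triangular end faces (across y, 36 mm apart) are upright. About 45 g. Origin: centre of the underside, z up.
- drum: Second from the top, under the roof: plain wooden upright cylinder, 56 mm in diameter, 40 mm high. About 70 g. Origin: centre of the underside, z up.
- long_brick: Third from the top, under the drum and lying across the square brick: plain wooden brick 110 mm (x) by 40 mm (y), 40 mm high. About 120 g. Origin: centre of the underside, z up.
- square_brick: Bottom of the tower, standing on the shelf top: plain wooden brick 60 by 60 mm, 40 mm high. About 100 g. Origin: centre of the underside, z up. The whole tower is 165 mm high; its blocks just rest on one another, slightly askew.
- roof_tray: Roof's place: low wooden tray, inside 86 mm (x) by 52 mm (y), walls 6 mm thick with their tops 10 mm above the shelf, floor 4 mm above the shelf. The inlay is a triangle. Origin: centre of the underside, on the shelf top (z up); the roof stands in it with its ridge along the tray's y, either way round. Thin inlay of darker wood on its floor; fixed, but stands elsewhere at every start.
- drum_tray: Drum's place: low round wooden tray, 74 mm inside and 86 mm outside diameter, rim 10 mm above the shelf, floor 4 mm above the shelf. The inlay is a disc. Origin: centre of the underside, z up. Thin inlay of darker wood on its floor; fixed, but stands elsewhere at every start.
- long_tray: Long brick's place: low wooden tray, inside 126 mm (x) by 56 mm (y), walls 6 mm thick with their tops 10 mm above the shelf, floor 4 mm above the shelf. The inlay is a long rectangle. Origin: centre of the underside, z up; the brick's length lies along the tray's x, either way round. Thin inlay of darker wood on its floor; fixed, but stands elsewhere at every start.
- square_tray: Square brick's place: low wooden tray, inside 76 by 76 mm, walls 6 mm thick with their tops 10 mm above the shelf, floor 4 mm above the shelf. The inlay is a square. Origin: centre of the underside, z up; the brick's sides lie along the tray's x and y, any quarter turn. Thin inlay of darker wood on its floor; fixed, but stands elsewhere at every start.
- duck: Bystander, to be left alone: yellow lacquered wooden duck on a wheeled board, about 115 mm long (x), 60 mm wide, 98 mm high, loose. Origin: on the shelf top under the board's middle.
- spinning_top: Bystander, to be left alone: striped tin spinning top in a round dark wooden stand, 86 mm in diameter, 114 mm high, loose. Origin: centre of the underside of the stand.

How it is judged:
By the outcome, as a careful person would: the job done as asked, in the order asked, and still so for the second after the job is handed in, with the robot touching nothing.
It also fails if it takes over 112 s, if anything falls off the work surface, if the arm or the gripper's body presses on something with over 40 N, if the wrist force passes 120 N, or if a joint passes its speed limit or range.

## Working session

There is one attempt and no reset: what is moved stays moved. The work goes in short steps, each a Python script; the robot and the scene stay as the last script left them, time stands still between calls to the robot, and variables do not carry over. Pictures are saved under pics/ and viewed, and the job is handed in when it is done.

```bash
ls; mkdir -p pics; python3 - <<'E'
from workcell import bot, hand, kinematics, get_obs, vision
import cv2,numpy as np
o=get_obs(); print(o)
for n in ["scene","top","wrist"]:
    c=vision.read_camera(n); cv2.imwrite(f"pics/{n}0.png",c["frame"][:,:,::-1]); print(n,c["intrinsics"].tolist(),np.round(c["view"],4).tolist())
E
```

```text
pics
{'time_s': 0.0, 'joint_pos': array([-1.17244019e+00,  3.53651274e-01,  1.63415203e+00, -6.58743671e-06,
        1.15515423e+00, -2.41655444e-03]), 'joint_vel': array([-0.00199958, -0.00130133,  0.00057652,  0.00025869,  0.00041779,
       -0.00063607]), 'joint_efforts': array([ 8.66941377e-05, -6.05244470e+01, -3.42063189e+01, -1.94270422e-05,
        9.53689101e-03, -4.44784212e-05]), 'position': array([ 0.24364602, -0.5750666 ,  0.24755204]), 'orientation': array([-0.14084605,  0.69342976, -0.69248433,  0.14065205]), 'wrist_force': array([ 0.15525398, -0.21568821,  0.14996384]), 'ft_torque': array([-0.01326291, -0.03201034,  0.00157343]), 'gripper_width': 0.08490412957186465}
scene [[437.4339274534406, 0.0, 316.3224543049159], [0.0, 437.4339274534406, 241.84927575791323], [0.0, 0.0, 1.0]] [[-0.4264, 0.9045, -0.0032, 0.2111], [0.5861, 0.2736, -0.7627, -0.2266], [-0.689, -0.3271, -0.6468, 1.3666], [0.0, 0.0, 0.0, 1.0]]
top [[467.8456315663248, 0.0, 311.9885454919759], [0.0, 467.8456315663248, 242.803985915115], [0.0, 0.0, 1.0]] [[-0.0058, -0.9999, 0.0098, -0.0145], [-0.9833, 0.0039, -0.182, 0.5377], [0.1819, -0.0107, -0.9833, 1.0911], [0.0, 0.0, 0.0, 1.0]]
wrist [[363.73962817332614, 0.0, 313.5724830684156], [0.0, 363.73962817332614, 234.35012689412184], [0.0, 0.0, 1.0]] [[0.3889, -0.9213, -0.0013, -0.6241], [-0.8846, -0.3738, 0.2789, -0.0357], [-0.2574, -0.1073, -0.9603, 0.3804], [0.0, 0.0, 0.0, 1.0]]
```

View pics/top0.png

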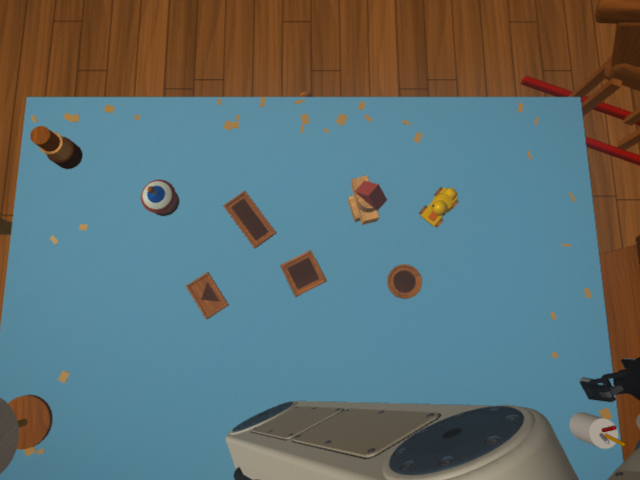

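View pics/scene0.png

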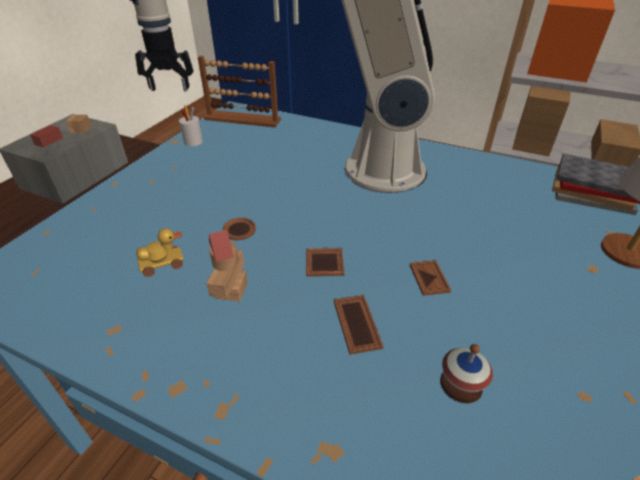

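View pics/wrist0.png

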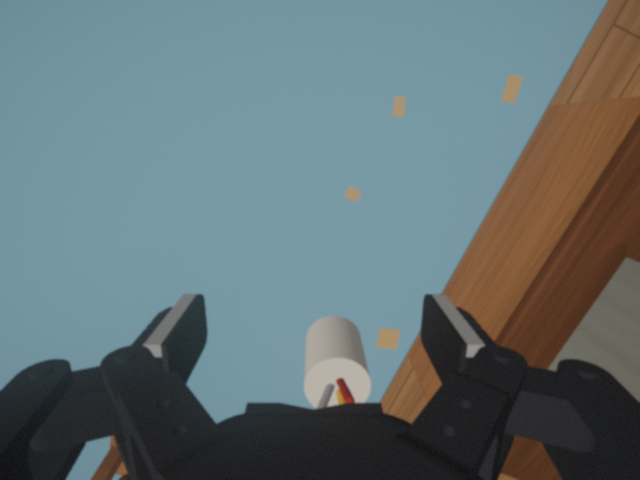

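The top view shows the roof tray at (207,296), square tray at (303,273), long tray at (250,220), drum tray at (404,281), tower at (366,200), duck at (440,207) and spinning top at (160,197). Next I measure the trays by contour and roughly locate the tower.

```bash
cat > h.py <<'E'
import numpy as np, cv2
from scipy.spatial.transform import Rotation as R
def ray(c,uv,z):
    K,V=c["intrinsics"],c["view"]; uv=np.atleast_2d(np.asarray(uv,float))
    d=np.c_[uv,np.ones(len(uv))]@np.linalg.inv(K).T@V[:3,:3]
    o=-V[:3,:3].T@V[:3,3]
    return o+d*((z-o[2])/d[:,2])[:,None]
def proj(c,P):
    P=np.atleast_2d(P); q=P@c["view"][:3,:3].T+c["view"][:3,3]; q=q@c["intrinsics"].T
    return q[:,:2]/q[:,2:]
def down(yaw):
    """tool y down, jaw axis (tool z) at yaw from world x in the horizontal"""
    z=np.array([np.cos(yaw),np.sin(yaw),0]); y=np.array([0,0,-1.]); x=np.cross(y,z)
    return R.from_matrix(np.c_[x,y,z]).as_quat()
def rect(P):
    """metric min-area rect of xy points -> centre, (long,short), angle of long side mod pi"""
    (c,(w,h),a)=cv2.minAreaRect((P[:,:2]*1000).astype(np.float32))
    if w<h: w,h,a=h,w,a+90
    return np.array(c)/1000,(round(w,1),round(h,1)),np.deg2rad(a)
def grab(vision,n,name):
    c=vision.read_camera(n); cv2.imwrite(f"pics/{name}.png",c["frame"][:,:,::-1]); np.save(f"pics/{name}.npy",c,allow_pickle=True); return c
def load(name): return np.load(f"pics/{name}.npy",allow_pickle=True).item()
def wood(f):
    f=f.astype(int); return ((f[:,:,0]>f[:,:,2]+8)).astype(np.uint8)*255
E
python3 - <<'E'
from workcell import vision,get_obs
from h import *
for n,z in [("top",.01),("scene",.01)]:
    c=grab(vision,n,n+"1"); m=wood(c["frame"])
    cs,_=cv2.findContours(m,cv2.RETR_EXTERNAL,cv2.CHAIN_APPROX_NONE)
    for k in cs:
        if 300<cv2.contourArea(k)<6000:
            P=ray(c,k[:,0],z); ct,s,a=rect(P)
            M=cv2.moments(k)
            if .2<ct[0]<1 and abs(ct[1])<.7: print(n,(M['m10']/M['m00'],M['m01']/M['m00']),ct.round(4),s,np.rad2deg(a).round(1))
c=load("top1"); cv2.imwrite("pics/top1z.png",cv2.resize(c["frame"][160:330,130:470,::-1],None,fx=2.35,fy=2.35,interpolation=cv2.INTER_CUBIC))
E
```

```text
top (206.5673579497555, 295.1915359973023) [0.4152 0.2434] (98.9, 64.1) 33.2
top (404.1012487992315, 281.03707973102786) [ 0.4474 -0.2463] (83.9, 83.7) 114.2
top (302.8224125624554, 272.76859386152745) [0.4694 0.0054] (88.3, 87.2) 26.6
top (249.3091607784802, 219.0006198090988) [0.6078 0.1419] (138.9, 67.1) 36.4
top (439.4171452882365, 205.71048713039778) [ 0.6427 -0.3472] (111.8, 59.7) 139.3
top (158.81289736603085, 196.8359673024523) [0.6676 0.3728] (94.6, 85.5) 71.2
top (365.2004749930148, 199.76865046102265) [ 0.6598 -0.1573] (122.3, 95.4) 14.4
top (56.022564981433874, 146.69822907740644) [0.8051 0.6514] (155.1, 68.9) 51.5
scene (328.4123343527013, 451.5805300713557) [0.8744 0.1968] (51.6, 31.6) 120.4
scene (464.5200652528548, 378.25796628602495) [0.637 0.369] (107.1, 104.5) 38.8
scene (357.60739288714643, 324.34500140016803) [0.6106 0.1462] (143.3, 68.7) 36.4
scene (429.95460440985727, 277.38966092273483) [0.4181 0.2474] (105.3, 66.0) 33.0
scene (324.23753415300547, 261.7095286885246) [0.4721 0.0103] (95.2, 86.9) 26.3
scene (159.79493991144844, 253.02188488298543) [ 0.6066 -0.3695] (172.7, 108.3) 41.3
scene (228.68574613165484, 259.8829006031996) [ 0.5507 -0.2104] (291.5, 114.8) 25.9
```

View pics/top1z.png

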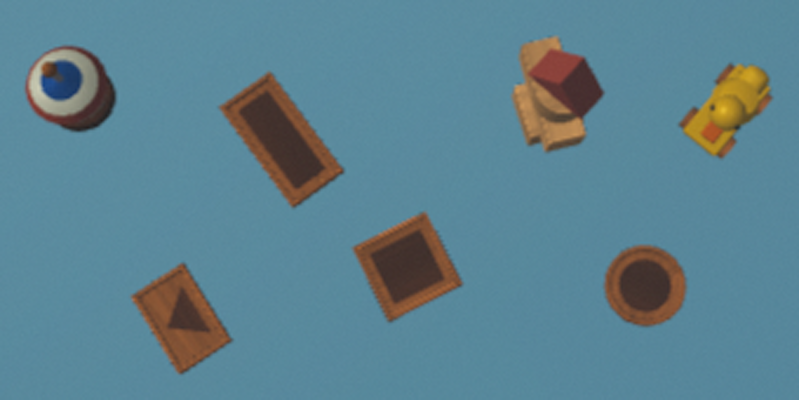

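```bash
python3 - <<'E'
from workcell import bot,vision,get_obs,kinematics
from h import *
print(bot.tcp_to_tips)
o=get_obs(); c=load("top1")
cw=vision.read_camera("wrist"); V=cw["view"]; T=R.from_quat(o["orientation"]).as_matrix()
C=-V[:3,:3].T@V[:3,3]
print("cam in tool",T.T@(C-o["position"]),"axes in tool\n",(T.T@V[:3,:3].T).round(3), "\nT\n",T.round(3))
for yaw in np.deg2rad([-160,-120,-90,-60,-30,0,30,60,90,120,150,180]):
    q=kinematics.solve_ik([.60,-.157,.36],down(yaw)); print(round(np.rad2deg(yaw)),None if q is None else np.round(q,2))
E
```

```text
0.017
cam in tool [-7.09565401e-02 -1.26839103e-01 -5.02326970e-05] axes in tool
 [[ 0.001  0.96   0.279]
 [-0.    -0.279  0.96 ]
 [ 1.    -0.001 -0.   ]] 
T
 [[-0.921 -0.     0.39 ]
 [-0.39   0.001 -0.921]
 [-0.    -1.    -0.001]]
-160 [-0.26  0.26  1.51 -0.    1.37  2.53]
-120 [-0.26  0.26  1.51  0.    1.37  1.84]
-90 [-0.26  0.26  1.51 -0.    1.37  1.31]
-60 [-0.26  0.26  1.51  0.    1.37  0.79]
-30 [-0.26  0.26  1.51 -0.    1.37  0.27]
0 [-0.26  0.26  1.51 -0.    1.37 -0.26]
30 [-0.26  0.26  1.51 -0.    1.37 -0.78]
60 [-0.26  0.26  1.51 -0.    1.37 -1.31]
90 [-0.26  0.26  1.51 -0.    1.37 -1.83]
120 [-0.26  0.26  1.51 -0.    1.37 -2.35]
150 [-0.26  0.26  1.51 -0.    1.37 -2.88]
180 [-0.26  0.26  1.51 -0.    1.37  2.88]
```

```bash
python3 - <<'E'
from workcell import bot,vision,get_obs,kinematics
from h import *
bot.reach([.65,-.16,.32],down(-np.pi/2))
c=grab(vision,"wrist","w2"); print(get_obs()["time_s"],get_obs()["position"])
E
```

```text
2.45 [ 0.64964372 -0.16092373  0.31983997]
```

View pics/w2.png

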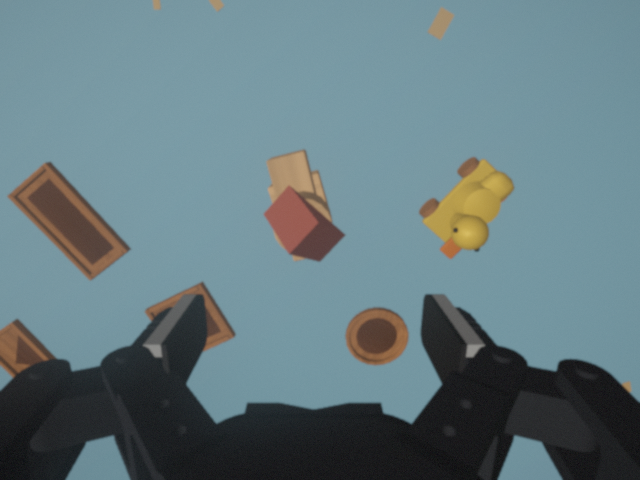

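The wrist view shows the tower at (303,215), with the red roof's faces split along a ridge from about (290,187)–(300,250). I zoom in to get the roof's corners.

```bash
python3 - <<'E'
from h import *
c=load("w2"); f=c["frame"]
cv2.imwrite("pics/w2z.png",cv2.resize(f[140:280,240:370,::-1],None,fx=4.2,fy=4.2,interpolation=cv2.INTER_CUBIC))
g=f.astype(int); m=((g[:,:,0]>1.6*g[:,:,1])&(g[:,:,0]>60)).astype(np.uint8)*255; m[:, :240]=0;m[:,370:]=0;m[280:]=0
cs,_=cv2.findContours(m,0,1); k=max(cs,key=cv2.contourArea)
for e in (3,5): print(cv2.approxPolyDP(k,e,True)[:,0].tolist())
E
```

```text
[[288, 188], [266, 214], [290, 251], [317, 221]]
[[288, 188], [266, 214], [290, 251], [317, 221]]
```

View pics/w2z.png

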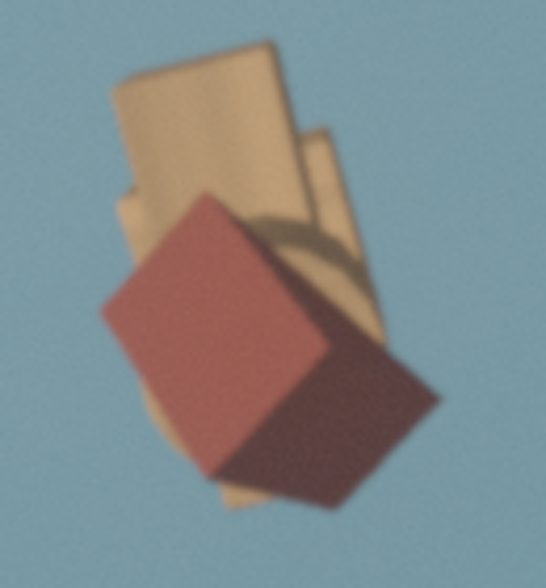

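```bash
python3 - <<'E'
from h import *
c=load("w2")
b=ray(c,np.array([[101,312],[207,192],[440,400],[333,510]])/4.2+[240,140],.12)[:,:2]
r=ray(c,np.array([[331,347],[209,475]])/4.2+[240,140],.165)[:,:2]
A,B,E,F=b; d=lambda p,q:np.linalg.norm(p-q)*1000
print("base sides 36:",d(A,B),d(E,F)," 70:",d(A,F),d(B,E),"ridge36:",d(*r))
print("ctr base",b.mean(0),"ridge mid",r.mean(0))
for p,q in [(A,B),(F,E),(r[1],r[0])]: print("ridge ang",np.rad2deg(np.arctan2(*(q-p)[::-1])))
for p,q in [(A,F),(B,E)]: print("x ang",np.rad2deg(np.arctan2(*(q-p)[::-1])))
# trays from wrist
m=wood(c["frame"]); cs,_=cv2.findContours(m,0,1)
for k in cs:
    if 800<cv2.contourArea(k)<9000:
        ct,s,a=rect(ray(c,k[:,0],.01)); print(k[:,0].mean(0).round(),ct.round(4),s,np.rad2deg(a).round(1))
E
```

```text
base sides 36: 35.4621575115925 35.266404903262675  70: 68.84442912816436 69.03379967888083 ridge36: 34.972039550485334
ctr base [ 0.63493431 -0.1524563 ] ridge mid [ 0.6356529  -0.15298706]
ridge ang -42.102193491999536
ridge ang -42.40850998304538
ridge ang -42.729987527244056
x ang -132.26345607512692
x ang -132.42590173114968
[ 21. 349.] [0.4282 0.2491] (72.5, 71.5) 120.6
[376. 336.] [ 0.4484 -0.2464] (86.4, 84.5) 179.9
[194. 312.] [0.4697 0.0058] (90.4, 89.6) 116.3
[ 68. 221.] [0.6091 0.1417] (137.8, 71.9) 36.3
[466. 208.] [ 0.6242 -0.35  ] (117.7, 93.3) 139.5
[299. 205.] [ 0.6246 -0.1409] (139.6, 81.1) 21.9
```

Roof sizes check out (35 / 69 mm against 36 / 70). Its centre is (0.635,-0.153) with the ridge at -42.4°, and the tray centres agree between views to about 1 mm. Now I pick the roof.

```bash
cat > act.py <<'E'
from workcell import bot,hand,kinematics,get_obs,vision
from h import *
def pick(xy,yaw,z,opening,width,hover=.06,lift=.10,strength=35):
    xy=list(xy); q=down(yaw)
    hand.move_gripper(opening,strength)
    bot.reach(xy+[z+hover],q)
    bot.servo_line(xy+[z],velocity=.08)
    f0=get_obs()["wrist_force"]
    hand.move_gripper(max(width-.012,0),strength)
    o=get_obs(); print("grip w",o["gripper_width"],"df",(o["wrist_force"]-f0).round(2),"pos",o["position"].round(4))
    bot.servo_line(xy+[z+.01],velocity=.05)
    bot.servo_line(xy+[z+lift],velocity=.2)
    o=get_obs(); print("lifted w",o["gripper_width"],o["wrist_force"].round(2),o["time_s"])
def place(xy,yaw,zrel,opening,above=.07,floor=.004,via=None):
    """zrel: TCP height above block base"""
    xy=list(xy); q=down(yaw); z=floor+zrel
    if via: bot.reach(*via)
    bot.reach(xy+[z+above],q)
    bot.servo_line(xy+[z+.006],velocity=.12)
    bot.dwell(.1); f0=get_obs()["wrist_force"][2]
    for dz in np.arange(.005,-.0045,-.001):
        bot.servo_line(xy+[z+dz],velocity=.02)
        f=get_obs()["wrist_force"][2]-f0
        if f>2: break
    o=get_obs(); print("contact dz",dz,"f",f,"t",o["time_s"],"w",o["gripper_width"])
    hand.move_gripper(opening); bot.dwell(.15)
    bot.servo_line(xy+[z+.05],velocity=.12)
    print("t",get_obs()["time_s"])
E
python3 - <<'E'
from act import *
pick([.6353,-.1527],np.deg2rad(-42.4),.150,.06,.036,hover=.06,lift=.12)
grab(vision,"wrist","w3")
E
```

```text
grip w 0.03532436888937635 df [-1.5  -0.23  5.89] pos [ 0.6358 -0.1528  0.1508]
lifted w 0.035553567410410804 [-0.33  0.35 -0.92] 5.925
```

View pics/w3.png

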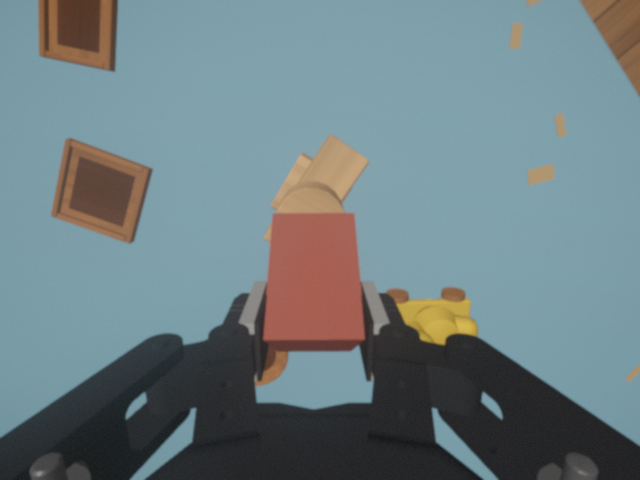

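The roof hangs level and square in the jaws at (313,280), and the drum and bricks still stand below at (315,190). Next I place the roof.

```bash
python3 - <<'E'
from act import *
place([.4155,.2440],np.deg2rad(33.1-90),.030,.06)
bot.reach([.4155+.03*0,.244,.20],down(np.deg2rad(-56.9)))
grab(vision,"wrist","w4")
grab(vision,"top","t4")
E
```

```text
contact dz 0.0 f 13.501187659186943 t 10.0167 w 0.03514146964681705
t 11.0917
```

View pics/w4.png

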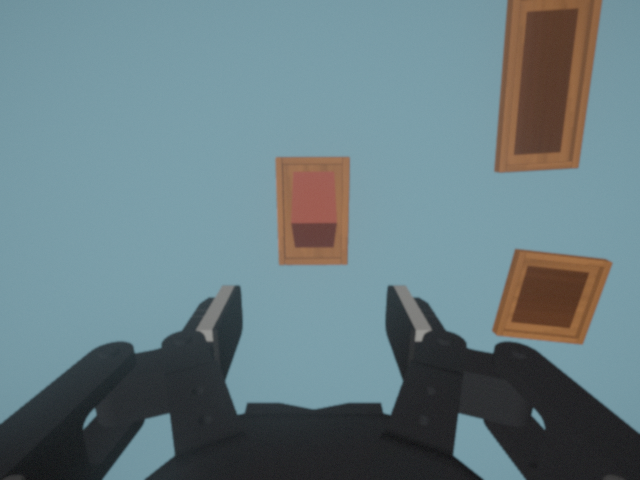

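The roof stands centred in its tray at (314,210). Now I look at the drum.

```bash
python3 - <<'E'
from act import *
bot.reach([.65,-.16,.29],down(-np.pi/2))
c=grab(vision,"wrist","w5"); f=c["frame"]; print(get_obs()["time_s"])
cv2.imwrite("pics/w5z.png",cv2.resize(f[130:290,220:380,::-1],None,fx=3.6,fy=3.6,interpolation=cv2.INTER_CUBIC))
E
```

```text
13.5083
```

View pics/w5z.png

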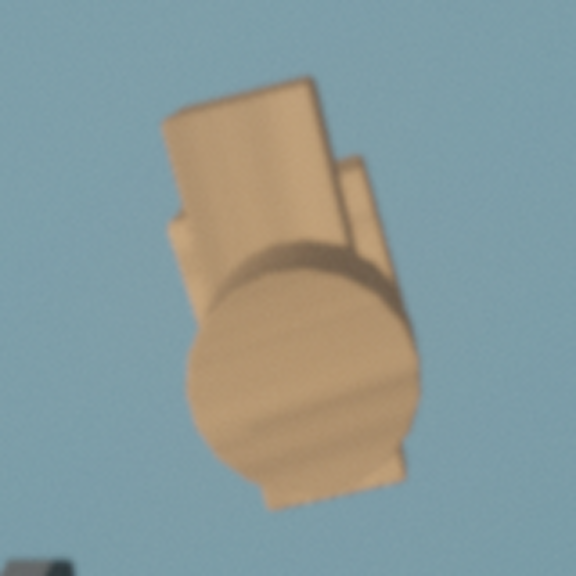

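The drum's top disc spans zoom columns 187–420 and rows 268–492, with the long brick sticking out above and below. I fit a circle to its silhouette arcs.

```bash
python3 - <<'E'
from h import *
from scipy.optimize import least_squares
c=load("w5"); m=wood(c["frame"])
cs,_=cv2.findContours(m[130:290,220:380].copy(),0,1); k=max(cs,key=cv2.contourArea)[:,0]
z=k*3.6
s=((z[:,1]>350)&(z[:,1]<480)&(z[:,0]<260))|((z[:,1]>370)&(z[:,1]<430)&(z[:,0]>380))
uv=np.r_[k[s]+[220,130],np.array([[303,268],[250,282],[355,284]])/3.6+[220,130]]
P=ray(c,uv,.12)[:,:2]
r=least_squares(lambda p:np.hypot(*(P-p[:2]).T)-p[2],[.63,-.15,.028],loss='soft_l1',f_scale=.001)
print(s.sum(),r.x,np.abs(r.fun).max()*1000)
E
```

```text
56 [ 0.6329166  -0.15012827  0.02723886] 0.5342824163194725
```

```bash
python3 - <<'E'
from act import *
pick([.633,-.1502],-np.pi/2,.110,.08,.056,lift=.09)
grab(vision,"wrist","w6")
place([.4479,-.2463],-np.pi/2,.030,.08)
bot.reach([.4479,-.2463,.20],down(-np.pi/2))
c=grab(vision,"wrist","w7")
f=np.hstack([load("w6")["frame"],c["frame"]])
cv2.imwrite("pics/w67.png",cv2.resize(f[:,:,::-1],None,fx=.62,fy=.62,interpolation=cv2.INTER_AREA))
E
```

```text
grip w 0.054885731080303174 df [-0.3  -1.46  5.23] pos [ 0.6336 -0.1504  0.1109]
lifted w 0.055126059385570414 [-0.58 -0.34 -0.48] 16.5583
contact dz 0.0 f 15.103247079322207 t 19.8083 w 0.05507094519741506
t 20.9
```

View pics/w67.png

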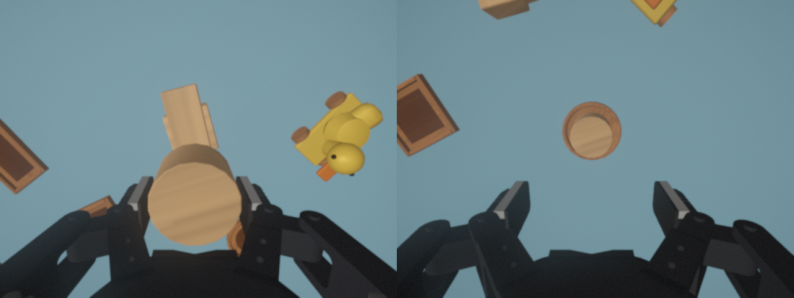

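The drum was held upright (left) and now stands inside the round tray (right). Next is the long brick.

```bash
python3 - <<'E'
from act import *
bot.reach([.65,-.15,.27],down(-np.pi/2))
c=grab(vision,"wrist","w8"); f=c["frame"]; print(get_obs()["time_s"])
cv2.imwrite("pics/w8z.png",cv2.resize(f[100:300,200:400,::-1],None,fx=3,fy=3,interpolation=cv2.INTER_CUBIC))
E
```

```text
22.4667
```

View pics/w8z.png

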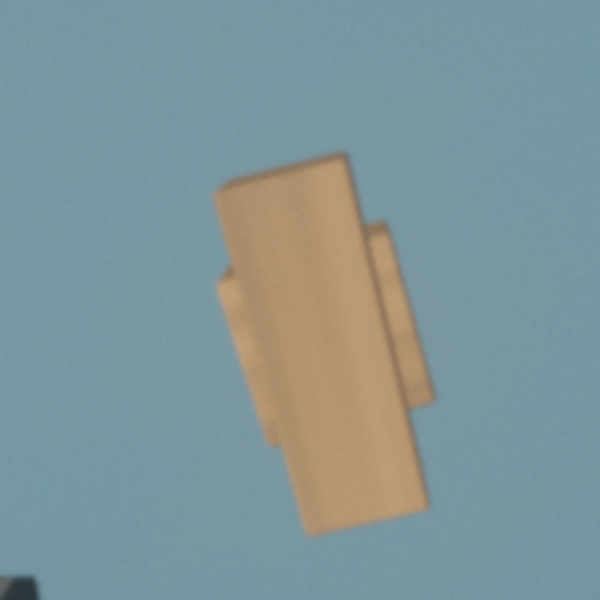

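Top face corners of the long brick in the zoom are (217,190), (344,159), (427,507) and (309,535). The square brick's are about (220,283), (434,402) and (270,444).

```bash
python3 - <<'E'
from h import *
c=load("w8")
def q(pts,z): 
    P=ray(c,np.array(pts)/3+[200,100],z)[:,:2]; d=np.linalg.norm(P-np.roll(P,-1,0),axis=1)*1000
    a=[np.rad2deg(np.arctan2(*(P[(i+1)%4]-P[i])[::-1])).round(1) for i in range(4)]
    print(P.mean(0).round(4),d.round(1),a)
q([(217,192),(345,161),(427,507),(309,535)],.08)
q([(219,285),(387,232),(434,402),(270,444)],.04)
print(rect(ray(load("top1"),[[0,0]],.01)) if 0 else "")
E
```

```text
[ 0.6417 -0.1459] [ 37.4 107.9  37.8 108.5] [np.float64(-76.7), np.float64(-166.4), np.float64(104.3), np.float64(13.4)]
[ 0.6366 -0.1457] [57.7 59.8 57.8 57.3] [np.float64(-72.6), np.float64(-163.9), np.float64(105.0), np.float64(15.9)]
```

```bash
python3 - <<'E'
from act import *
pick([.6417,-.1459],np.deg2rad(-76.5),.070,.07,.040,lift=.10,strength=45)
grab(vision,"wrist","w9")
place([.6084,.1418],np.deg2rad(36.35-90),.030,.07)
bot.reach([.6084,.1418,.22],down(np.deg2rad(-53.65)))
c=grab(vision,"wrist","w10")
f=np.hstack([load("w9")["frame"],c["frame"]])
cv2.imwrite("pics/w910.png",cv2.resize(f[:,:,::-1],None,fx=.62,fy=.62,interpolation=cv2.INTER_AREA))
E
```

```text
grip w 0.039208127092470006 df [-2.2   1.73  5.29] pos [ 0.6421 -0.1459  0.0707]
lifted w 0.039502202864864666 [-0.05  0.03 -2.49] 25.5833
contact dz 0.0 f 8.953626744522822 t 29.0583 w 0.03945836070670751
t 30.1833
```

View pics/w910.png

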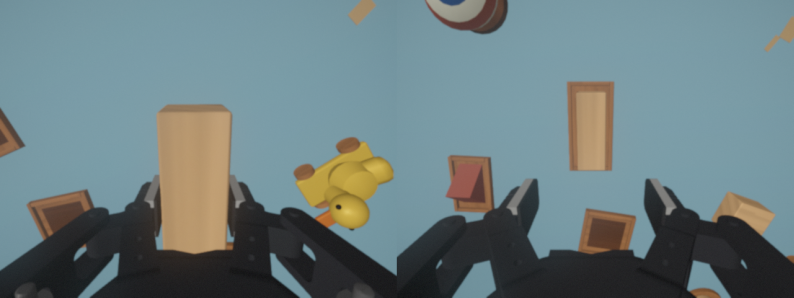

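The long brick was held level (left) and lies in its tray (right). Next is the square brick.

```bash
python3 - <<'E'
from act import *
bot.reach([.65,-.15,.25],down(-np.pi/2))
c=grab(vision,"wrist","w11"); f=c["frame"]; print(get_obs()["time_s"])
cv2.imwrite("pics/w11z.png",cv2.resize(f[100:300,200:400,::-1],None,fx=3,fy=3,interpolation=cv2.INTER_CUBIC))
E
```

```text
32.025
```

View pics/w11z.png

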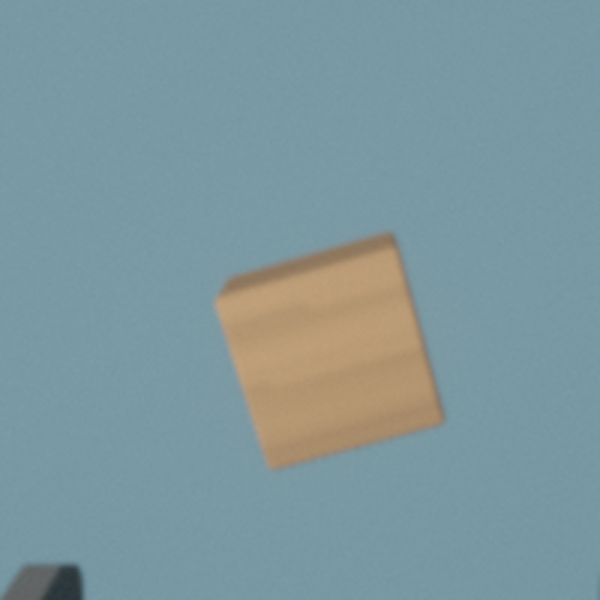

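Its top corners in the zoom are (216,300), (397,250), (442,422) and (271,468).

```bash
python3 - <<'E'
from act import *
c=load("w11")
P=ray(c,np.array([(216,300),(397,250),(442,422),(271,468)])/3+[200,100],.04)[:,:2]
d=np.linalg.norm(P-np.roll(P,-1,0),axis=1)*1000
a=[np.rad2deg(np.arctan2(*(P[(i+1)%4]-P[i])[::-1])) for i in range(4)]
ctr=P.mean(0); yaw=np.mean([(t+90*k) for t,k in zip(a,[0,1,-2,-1])]); print(ctr,d,np.round(a,1),yaw)
assert abs(d-59).max()<3 and abs(yaw+75)<3
pick(ctr,np.deg2rad(yaw),.030,.083,.060,lift=.10,strength=45)
grab(vision,"wrist","w12")
place([.4695,.0056],np.deg2rad(26.5-90),.030,.083)
bot.reach([.4695,.0056,.22],down(np.deg2rad(-63.5)))
c=grab(vision,"wrist","w13")
f=np.hstack([load("w12")["frame"],c["frame"]])
cv2.imwrite("pics/w1213.png",cv2.resize(f[:,:,::-1],None,fx=.62,fy=.62,interpolation=cv2.INTER_AREA))
E
```

```text
[ 0.63648585 -0.14551279] [58.42214586 57.57083503 57.61215702 57.91002355] [ -74.5 -164.6  105.9   16.2] -74.23926213271
grip w 0.05918997262111667 df [-0.82  0.8   5.05] pos [ 0.637  -0.1456  0.0308]
lifted w 0.05899960941535496 [ 0.08 -0.82 -1.75] 35.1917
contact dz 0.0 f 15.730301445196398 t 38.4333 w 0.05949493841934284
t 39.5167
```

View pics/w1213.png

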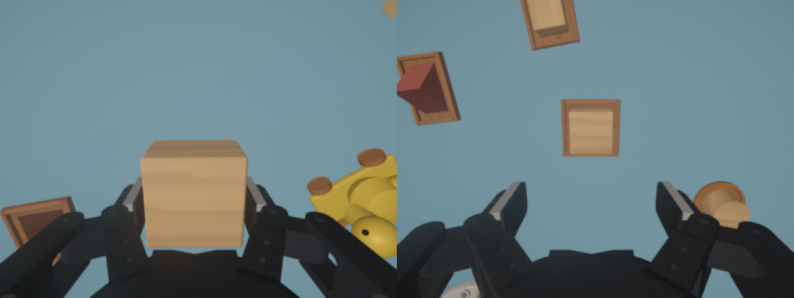

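The square brick sits in its tray. I retreat to the start pose and check everything in the top and scene views.

```bash
python3 - <<'E'
from act import *
bot.reach([.4695,.0056,.30],down(np.deg2rad(-63.5)))
bot.goto_joints([-1.172,.353,1.633,0,1.155,-.002])
c=grab(vision,"top","tf"); s=grab(vision,"scene","sf"); print(get_obs()["time_s"])
cv2.imwrite("pics/tfz.png",cv2.resize(c["frame"][160:330,130:470,::-1],None,fx=2.35,fy=2.35,interpolation=cv2.INTER_CUBIC))
cv2.imwrite("pics/sfz.png",cv2.resize(s["frame"][200:420,120:500,::-1],None,fx=2.1,fy=2.1,interpolation=cv2.INTER_CUBIC))
d=load("top1")["frame"].astype(int); e=c["frame"].astype(int)
for n,(x,y) in dict(duck=(440,206),top=(159,197)).items():
    print(n,np.abs(d-e)[y-30:y+30,x-30:x+30].mean())
# top-face centres versus tray centres
m=(c["frame"].astype(int)); lt=((m[:,:,0]>m[:,:,2]+8)&(m.sum(2)>330)).astype(np.uint8)*255
for n,(x,y),z in [("drum",(404,281),.044),("square",(303,273),.044),("long",(250,220),.044)]:
    w=np.zeros_like(lt); cv2.circle(w,(x,y),34,255,-1); w&=lt
    k=max(cv2.findContours(w,0,1)[0],key=cv2.contourArea)[:,0]
    ct,sz,a=rect(ray(c,k,z)); print(n,ct.round(4),sz,np.rad2deg(a).round(1))
E
```

```text
42.9167
duck 1.9016666666666666
top 1.961111111111111
drum [ 0.4475 -0.2466] (52.2, 50.7) 43.8
square [0.471  0.0062] (58.6, 57.4) 117.5
long [0.6099 0.142 ] (108.8, 38.3) 36.4
```

View pics/tfz.png

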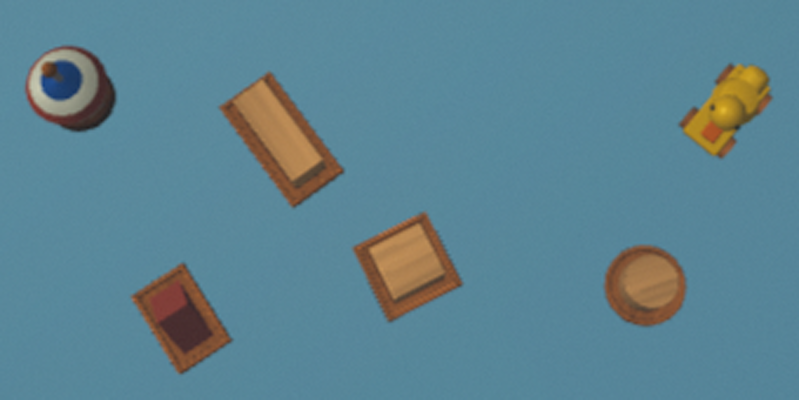

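View pics/sfz.png

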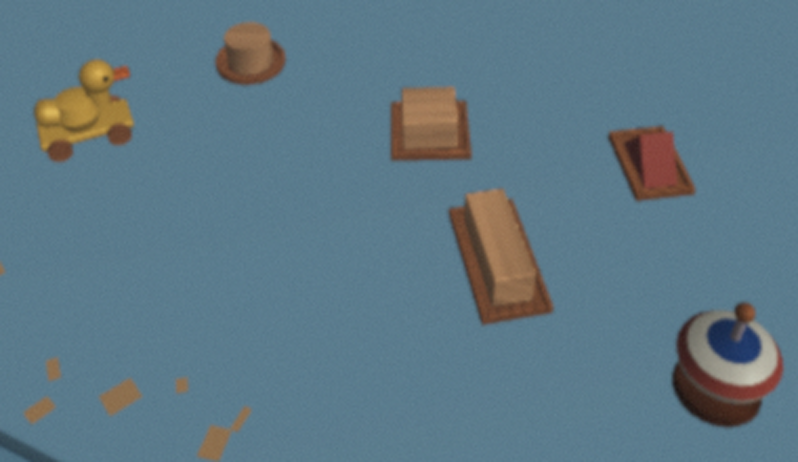

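Both views show all four blocks upright and inside their trays, with top-face centres within 2 mm of the tray centres. The duck (zoom (727,110)) and top (zoom (70,88)) haven't moved, so I hand in.

```bash
python3 -c "
from workcell import hand_in; print(hand_in())"
```

```text
the job is handed in; nothing more can be done
None
```

I took the tower apart in the order asked (roof, drum, long brick, square brick). Each block was set down upright in its own tray, and the job was handed in after about 43 s of the 112 s allowed.

- **Placement:** In the last top view, the drum, long brick and square brick are within 2 mm of their tray centres. The two bricks line up with their trays to about 1°. The drum's top measured only 51–52 mm across instead of 56 mm, because part of its edge fell below the brightness mask. I checked the roof's placement by eye only: it stands upright and centred in the wrist, top and scene views.
- **Set-down:** Each block touched the tray floor at the height I expected, at 9–16 N measured at the wrist. That is firmer than the 2 N I set as the stop, but well below the limits.
- **Bystanders:** The duck and spinning top show no change between the first and last top pictures.
- **Disagreement:** The side camera put the tray centres 3–6 mm away from the other two. I used the top and wrist cameras, which agreed to about 1 mm on the three trays both saw whole. The roof tray was cut off in the wrist view, so its centre came mainly from the top camera.

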